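# Lay a small upright computer on its side over a padded bench stop

## Robot

A 7-joint arm with a two-finger parallel gripper is mounted at the origin on the work surface. World frame = base frame: x ahead of the robot, y to its left, z up, the work surface at z = 0. Lengths are in m, angles in rad, forces in N, time in s.
With the tool pointing down it reaches from about 0.425 to 0.925 m from the base axis. Payload 6.8 kg.
Tool frame: the origin (TCP) lies midway between the tips of the shut fingers; the grasp point (between the pads) lies 19 mm behind it; y points along the fingers, z is the direction in which the jaws open and shut, and the axes are right-handed (so a half turn about y gives the same grasp; the last joint's range is limited). The gripper opens to 85 mm and grips with 20 to 120 N. Pads are 22 mm wide; open, the fingers measure 114 mm over their backs; the gripper's body (76 mm by 85 mm) begins 54 mm behind the grasp point. The pads swing forward as they close: fully open they stand 13 mm farther back than shut.
Start: joints at [1.165, 0.477, 0.022, 1.555, -0.011, 1.109, -0.083], TCP at [0.198, -0.645, 0.231] pointing down, gripper open.
Joint ranges: [-2.96, 2.96], [-0.34, 2.1], [-1.41, 1.46], [0.24, 2.44], [-1.37, 4.51], [0.17, 1.92], [-2.96, 2.96]. Speed limits (rad/s): [2.39, 2.39, 3.14, 3.14, 3.14, 3.14, 3.14].

## Interface

Orientations are given as a unit quaternion [w, x, y, z].
In Python, from station import bot gives the robot as it stands. The module is installed in compiled form; this text tells all that it offers.
- The arm moves only by the shell command python3 -m crank 'ROWS' [FORCE]. ROWS is JSON, a list of rows, each an object with "linear": the shift along the tool's x, y, z in m, a list of three; "dr": the turn, a rotation vector about the tool's x, y, z in degrees, a list of three; "hand": the gripper command: -1 is shut, 1 is fully open, values between are in proportion. A call has 1 to 10 rows; each row is the pose to reach, as a shift and turn from the pose commanded when the call began, along the tool's axes at that moment; what a row does not reach only later rows make up. A row lasts 1/12 s, in which the tool goes at most 41.7 mm and 7.16 degrees, less where a joint would pass 70% of its speed; a pose out of reach is approached as far as the arm can. A call with a gripper value outside its range is refused whole. The fingers move at their own pace and stop on an object; FORCE is the grip in N (left out, the last holds). Time passes only in rows, so rows that repeat a pose let the fingers close. It gives the time, the measured TCP pose, the force and the opening at its end, in the units of the state.
- bot.get_obs(): the state, without advancing time (a new reading comes with each control period).
- bot.read_camera(name): name is "scene" or "top"; returns the picture (420x560x3 uint8, blue, green, red); there is no depth.
- bot.camera_params(name): a dict with "K" (3x3 intrinsics, pixels), "R" (3x3) and "t" (3): a world point X has camera coordinates R X + t. Camera axes: x right, y down, z forward; pixel columns grow to the right and rows downward; lengths in m; the calibration is good to about 2 mm. A picture is of the moment at which its call begins. camera_params takes no time and is no camera call.
- bot.hand_in(): hands the job in, once; it reports no verdict.
Trained networks look in the newest picture that a camera, given by its name, has taken for a name from the list of things; names that differ only in an ending like _2 or _b are one class to them, and where a whole thing is asked for, a point or a joint stands for the part that bears it (a point fixed in the world has none). Each returns a list of dicts, best first, with "score" (0 to 1); they miss things now and then, are a little off and sometimes report something else, mostly with a low value. They report only what shows in the picture. A call takes as long as a camera call. They do not tell look-alikes from the thing itself.
- bot.search_frame(camera, target): "extent" ([left, top, right, bottom] in pixels, round what is visible of it).
- bot.cut_out(camera, target): "pixels" (420x560 bool, what is visible of it) and "extent" ([left, top, right, bottom] in pixels, round what is visible of it).
- bot.place_of(camera, target): "xy" ([column, row] in pixels: a listed point, or the origin of a listed thing).
The state is a dict: "t": time; "q": joint angles; "joint_vel": joint speeds; "joint_torque": joint torques, N m; "eef_pos": TCP position; "tool_rot": TCP orientation; "contact_force": force on the tool from outside, world axes, zero at the start; "torque": the same for the moment, N m; "gripper_width": opening from 0.0 (shut) to 1.0 (fully open).
Only numpy, scipy, OpenCV 4.12 (cv2) and the standard library are available. Lean on these libraries where they do the work, as an engineer would, in place of code of your own. Each camera call takes 0.05 s, during which the arm holds its last target. There are 200 camera calls.

## Task

Tip the small upright computer over the edge of the padded wooden block it stands beside, so that it ends lying flat and square on its side across the block, vented cover up. Ease it down all the way, holding it back with a finger after it passes its balance point, so that it never drops. Use the fingers only to push and support: do not squeeze it, and do not lift or carry it, and leave the other things on the bench where they are.

Things in the scene. Friction and masses are not known exactly. Their poses are not given: they have to be found in the camera images.
- computer: a thin dark grey computer case standing loose on its narrow end: 150 mm deep (its x), 40 mm thick (y), 210 mm tall (z), 0.5 to 0.9 kg, centre of mass at its middle. Origin at the centre of its foot (underside while standing), z up, y pointing over the block. Slotted cover is the -y side; the plain +y side faces the block, 2 to 12 mm from its edge. Laid down, its y points straight down
- computer_mid (a point): the middle of the computer case, 105 mm above its foot when standing; axes as the case
- computer_fulcrum (a point): point on the middle of the plain +y side, 36 mm above the foot: at the start level with the block's top edge, over which the case tips; it should never rise by more than a little
- rest: block screwed to the bench: wood with a grippy black rubber top, 200 mm long (its x), 100 mm across (y), 36 mm high. Origin at the centre of its underside, z up. The computer stands by its -y long edge (50 mm from the origin) and tips towards +y; its foot slips back in tipping, so laid down it sticks out 40 to 75 mm past the -y edge, 35 to 70 mm past the other. 24 mm high steel angles at its ends
- spray_can: bystander: white and green spray can, 52 mm across, 160 mm tall, standing; origin at the centre of its underside
- jar: bystander: glass jar with steel lid, 68 mm across, 85 mm tall, standing; origin at the centre of its underside
- screwdriver: bystander: screwdriver lying on the bench, about 200 mm long along its x, 30 mm thick
There are look-alikes about, which are no part of the job. Of the things that look like the computer, take the one that is farthest from the robot's base at the start.

How it is judged:
At the end, for the whole second after the job is handed in: The computer lies still, flat on its plain side on the block (within 7 degrees), vented cover up, square across the block within about 11 degrees, its middle within 45 mm of the block's centre along the block and within 40 mm across it, carried by the block (angle between computer's own y axis and vertical above 3.02 rad and angle between the z axis of computer and the y axis of rest, either way round below 0.2 rad and x of computer_mid in the frame of rest between -0.045 and 0.045 m and y of computer_mid in the frame of rest between -0.04 and 0.04 m and height (world z) of computer_mid between 0.05 and 0.062 m and contact force between computer and rest above 3 N and linear speed of computer below 0.02 m/s and angular speed of computer below 0.1 rad/s); the robot touches nothing.
It fails at once if the computer was let drop or swing: it turned faster than 4 rad/s (as when its top end falls freely through more than about 15 mm) (angular speed of computer above 4 rad/s).
It fails at once if the computer was lifted or carried: the point of it that should stay at the block's edge rose more than 26 mm (height (world z) of computer_fulcrum above 0.062 m).
It fails at once if the fingers pressed or squeezed the computer with more than 30 N (contact force between the fingers and computer above 30 N).
It fails at once if a bystander was moved more than 20 mm (distance of any of spray_can, jar, screwdriver from where it was at the start of the episode above 0.02 m).
It also fails if it takes over 51 s, if anything falls off the work surface, if the arm or the gripper's body presses on something with over 40 N, if the wrist force passes 120 N, or if a joint passes its speed limit or range.

## Working session

There is one attempt and no reset: what is moved stays moved. The work goes in short steps, Python scripts to look and compute and a shell command to move; the robot and the scene stay as the last step left them, time stands still between calls to the robot, and variables do not carry over. Pictures are saved under pics/ and viewed, about 8 in all and at most 12, crops included, and the job is handed in when it is done.

```bash
mkdir -p pics; python3 - <<'E'
from station import bot
import cv2,numpy as np
o=bot.get_obs();print({k:np.round(v,3).tolist() for k,v in o.items()})
for c in("scene","top"):
    im=bot.read_camera(c);cv2.imwrite(f"pics/a_{c}.png",im)
    p=bot.camera_params(c);print(c,np.round(p['K'],1).tolist(),np.round(p['R'],4).tolist(),np.round(p['t'],4).tolist())
    for n in("computer","computer_mid","computer_fulcrum","rest","spray_can","jar","screwdriver"):
        print(n,[(np.round(d['xy']).tolist(),round(float(d['score']),2)) for d in bot.place_of(c,n)][:4])
E
```

```text
{'t': 0.0, 'q': [1.165, 0.478, 0.022, 1.556, -0.012, 1.109, -0.083], 'joint_vel': [0.001, 0.002, 0.001, 0.001, -0.0, -0.0, 0.002], 'joint_torque': [0.001, -59.645, 1.608, -28.119, 0.012, 0.009, 0.0], 'eef_pos': [0.198, -0.645, 0.23], 'tool_rot': [0.105, -0.105, 0.7, -0.699], 'contact_force': [0.23, -0.245, 0.584], 'torque': [0.043, -0.02, -0.044], 'gripper_width': 1.0}
scene [[381.2, 0.0, 274.7], [0.0, 381.2, 216.8], [0.0, 0.0, 1.0]] [[-0.6064, 0.7952, 0.0028], [0.683, 0.5227, -0.5102], [-0.4071, -0.3075, -0.8601]] [0.286, -0.2934, 1.3505]
computer [([234.0, 230.0], 0.83), ([274.0, 176.0], 0.78), ([230.0, 126.0], 0.59)]
computer_mid [([230.0, 210.0], 0.93), ([231.0, 103.0], 0.85), ([379.0, 253.0], 0.62), ([277.0, 160.0], 0.6)]
computer_fulcrum [([231.0, 121.0], 0.76), ([276.0, 168.0], 0.64), ([229.0, 226.0], 0.58)]
rest [([251.0, 239.0], 0.78)]
spray_can [([152.0, 204.0], 0.73)]
jar [([363.0, 346.0], 0.86), ([252.0, 239.0], 0.59)]
screwdriver [([381.0, 251.0], 0.77)]
top [[522.4, 0.0, 278.4], [0.0, 522.4, 209.4], [0.0, 0.0, 1.0]] [[-0.0114, -0.9999, 0.0042], [-0.9915, 0.0107, -0.1294], [0.1293, -0.0056, -0.9916]] [0.0226, 0.4791, 1.6662]
computer [([319.0, 255.0], 0.89), ([398.0, 284.0], 0.78), ([311.0, 190.0], 0.77)]
computer_mid [([319.0, 183.0], 0.62), ([407.0, 283.0], 0.58)]
computer_fulcrum [([322.0, 260.0], 0.6), ([396.0, 282.0], 0.57)]
rest [([292.0, 185.0], 0.84)]
spray_can [([390.0, 162.0], 0.65)]
jar [([162.0, 168.0], 0.96)]
screwdriver [([189.0, 251.0], 0.6), ([293.0, 185.0], 0.29)]
```

View pics/a_scene.png

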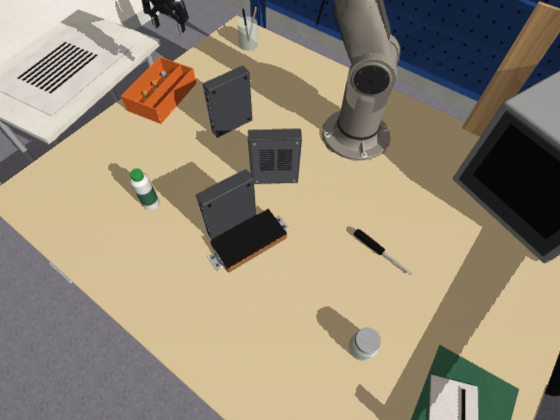

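View pics/a_top.png

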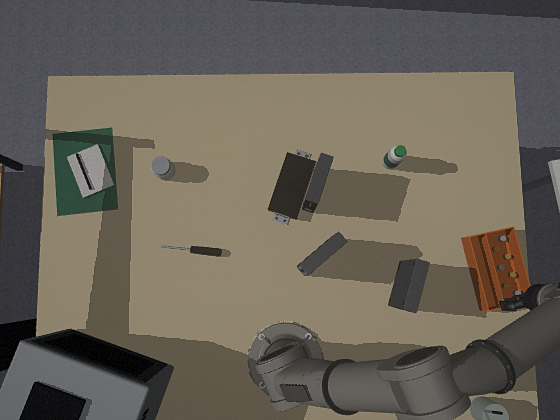

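The target is the case beside the black-topped block: scene (229,205), top (318,185). The look-alikes stand at top (322,253) and (408,284). I'll fit box models to the masks in both views.

```bash
cat > h.py <<'E'
from station import bot
import cv2,numpy as np
from scipy.optimize import minimize
P={c:bot.camera_params(c) for c in("scene","top")}
def proj(c,X):
    p=P[c];q=(np.asarray(X,float)@p['R'].T+p['t'])@p['K'].T
    return q[:,:2]/q[:,2:]
def ray(c,uv,z):
    p=P[c];d=p['R'].T@np.linalg.solve(p['K'],[*uv,1]);o=-p['R'].T@p['t'];return o+d*(z-o[2])/d[2]
def box(x,y,yaw,s,z0=0):
    g=np.array([[a,b,e] for a in(-.5,.5) for b in(-.5,.5) for e in(0,1)])*s
    R=np.array([[np.cos(yaw),-np.sin(yaw),0],[np.sin(yaw),np.cos(yaw),0],[0,0,1]]);return g@R.T+[x,y,z0]
def sil(c,X):
    m=np.zeros((420,560),np.uint8);h=cv2.convexHull(proj(c,X).astype(np.float32))
    cv2.fillConvexPoly(m,np.round(h*16).astype(np.int32),1,shift=4);return m>0
def cut(c,n,near):
    ds=[d for d in bot.cut_out(c,n)]
    return min(ds,key=lambda d:np.hypot((d['extent'][0]+d['extent'][2])/2-near[0],(d['extent'][1]+d['extent'][3])/2-near[1]))
E
python3 - <<'E'
from h import *
M={}
for c,a,b in(("scene",(229,205),(250,240)),("top",(318,185),(292,185))):
    bot.read_camera(c)
    for n,q in(("computer",a),("rest",b)):
        d=cut(c,n,q);M[c,n]=d['pixels'];print(c,n,d['score'],d['extent'],d['pixels'].sum())
np.savez('m.npz',**{c+n:v for (c,n),v in M.items()})
def iou(a,b):return (a&b).sum()/max((a|b).sum(),1)
CS,BS=np.array([.15,.04,.21]),np.array([.2,.1,.036])
def f(p,full=False):
    r=[]
    for c in("scene","top"):
        C=sil(c,box(*p[:3],CS));B=sil(c,box(*p[3:],BS))
        if c=="scene":C=C&~B
        else:B=B&~C
        r+=[iou(C,M[c,"computer"]),iou(B,M[c,"rest"])]
    return r if full else -sum(r)
b=ray("top",(292,185),.036);k=ray("top",(310,188),0)
best=None
for y0 in(-.4,-.25,-.1):
    p0=np.array([k[0],k[1],y0,b[0],b[1],y0])
    for it in range(3):
        r=minimize(f,p0,method="Nelder-Mead",options=dict(initial_simplex=np.vstack([p0]+[p0+d for d in np.diag([.015,.015,.1]*2)]),maxiter=500,xatol=1e-4,fatol=1e-4));p0=r.x
    if best is None or r.fun<best.fun:best=r
print(best.x.round(4),np.round(f(best.x,True),3))
p=best.x
R=np.array([[np.cos(p[5]),-np.sin(p[5])],[np.sin(p[5]),np.cos(p[5])]])
print("computer in rest",(R.T@(p[:2]-p[3:5])).round(4))
for n,uv in(("can",(390,162)),("jar",(162,168)),("scr",(189,251)),("look",(319,255)),("look2",(398,284))):print(n,ray("top",uv,0).round(3))
from scipy.spatial.transform import Rotation as Ro
q=bot.get_obs()['tool_rot'];print(Ro.from_quat(np.roll(q,-1)).as_matrix().round(3))
E
```

```text
scene computer 0.92 [198.7, 168.8, 254.5, 242.1] 2632
scene rest 0.67 [207.6, 207.0, 285.8, 275.8] 2726
top computer 0.6 [301.1, 152.5, 334.1, 208.5] 864
top rest 0.78 [270.1, 149.8, 316.6, 226.6] 2031
[ 0.5487 -0.1018 -0.3301  0.5593 -0.0285 -0.334 ] [0.959 0.9   0.95  0.864]
computer in rest [ 0.014  -0.0727]
can [ 0.64  -0.359  0.   ]
jar [0.627 0.405 0.   ]
scr [0.349 0.311 0.   ]
look [ 0.331 -0.114  0.   ]
look2 [ 0.235 -0.369  0.   ]
[[-0.956  0.     0.293]
 [-0.293  0.    -0.956]
 [-0.    -1.    -0.   ]]
```

```bash
python3 -m crank '[{"linear":[0,-0.04,0],"dr":[0,0,0],"hand":1},{"linear":[0,-0.08,0],"dr":[0,0,0],"hand":1},{"linear":[0,-0.12,0],"dr":[0,0,0],"hand":1},{"linear":[-0.03,-0.13,-0.025],"dr":[0,3,0],"hand":1},{"linear":[-0.06,-0.13,-0.05],"dr":[0,6,0],"hand":1},{"linear":[-0.09,-0.13,-0.075],"dr":[0,9,0],"hand":1},{"linear":[-0.12,-0.13,-0.1],"dr":[0,12,0],"hand":1},{"linear":[-0.15,-0.13,-0.125],"dr":[0,15,0],"hand":1},{"linear":[-0.18,-0.13,-0.15],"dr":[0,18,0],"hand":1},{"linear":[-0.2,-0.13,-0.168],"dr":[0,18,0],"hand":1}]' 20
cat >> h.py <<'E'
from scipy.spatial.transform import Rotation as Ro
REST=np.array([.5593,-.0285,0]);YAW=-.332
RR=Ro.from_euler('z',YAW).as_matrix()
def pose(xp,yp,z,phi):  # tool pose in rest frame coords; phi deg tilt
    c,s=np.cos(np.radians(phi)),np.sin(np.radians(phi))
    d=np.array([0,-s,-c]);n=np.array([0,c,-s])
    return REST+RR@[xp,yp,z],RR@np.column_stack([[-1,0,0],d,-n])
def cur():
    o=bot.get_obs();return np.array(o['eef_pos']),Ro.from_quat(np.roll(o['tool_rot'],-1)).as_matrix(),o
def rel(p0,R0,p,R):
    return (R0.T@(p-p0)).round(4).tolist(),Ro.from_matrix(R0.T@R).as_rotvec(degrees=True).round(1).tolist()
E
python3 - <<'E'
from h import *
p,R,o=cur();print(np.round(o['q'],2),rel(p,R,*pose(.014,-.0727,.36,0)))
E
```

```text
t: 1.93
eef_pos: [0.3424, -0.4225, 0.3616]
tool_rot: [-0.005, 0.006, 0.707, -0.707]
contact_force: [1.3, 0.0, 0.1]
gripper_width: 0.999
[ 0.82  0.16 -0.06  1.69  0.01  1.29 -0.82] ([-0.2014, 0.002, -0.3238], [0.0, 18.1, -0.1])
```

```bash
python3 -m crank '[{"linear":[-0.02,0,-0.032],"dr":[0,2,0],"hand":1},{"linear":[-0.04,0,-0.065],"dr":[0,4,0],"hand":1},{"linear":[-0.06,0,-0.097],"dr":[0,6,0],"hand":1},{"linear":[-0.08,0,-0.13],"dr":[0,8,0],"hand":1},{"linear":[-0.1,0,-0.162],"dr":[0,10,0],"hand":1},{"linear":[-0.12,0,-0.194],"dr":[0,12,0],"hand":1},{"linear":[-0.14,0,-0.227],"dr":[0,14,0],"hand":1},{"linear":[-0.16,0,-0.26],"dr":[0,16,0],"hand":1},{"linear":[-0.18,0,-0.29],"dr":[0,18,0],"hand":1},{"linear":[-0.2,0,-0.324],"dr":[0,18,0],"hand":1}]'
python3 - <<'E'
from h import *
p,R,o=cur();print(np.round(o['q'],2),rel(p,R,*pose(.014,-.0727,.36,0)))
# rehearsal target: final tilt pose raised
print(rel(p,R,*pose(.014,.09,.36,70)))
E
```

```text
t: 2.77
eef_pos: [0.5459, -0.1044, 0.3616]
tool_rot: [0.117, -0.118, -0.697, 0.697]
contact_force: [1.3, -1.4, -0.2]
gripper_width: 1.004
[ 0.34  0.2  -0.31  1.65  0.06  1.3  -1.89] ([-0.0019, 0.0016, -0.0034], [-0.0, -0.1, -0.0])
([-0.0017, 0.0015, -0.1661], [70.0, -0.1, 0.0])
```

```bash
python3 -m crank '[{"linear":[0,0,-0.02],"dr":[7,0,0],"hand":1},{"linear":[0,0,-0.04],"dr":[14,0,0],"hand":1},{"linear":[0,0,-0.06],"dr":[21,0,0],"hand":1},{"linear":[0,0.01,-0.08],"dr":[28,0,0],"hand":1},{"linear":[0,0.03,-0.1],"dr":[35,0,0],"hand":1},{"linear":[0,0.05,-0.12],"dr":[42,0,0],"hand":1},{"linear":[0,0.08,-0.14],"dr":[49,0,0],"hand":1},{"linear":[0,0.11,-0.155],"dr":[56,0,0],"hand":1},{"linear":[0,0.14,-0.166],"dr":[63,0,0],"hand":1},{"linear":[0,0.17,-0.166],"dr":[70,0,0],"hand":1}]'
python3 - <<'E'
from h import *
p,R,o=cur();print(np.round(o['q'],2),rel(p,R,*pose(.014,.09,.19,70)))
E
```

```text
t: 3.6
eef_pos: [0.5997, 0.055, 0.1891]
tool_rot: [0.16, -0.028, -0.17, 0.972]
contact_force: [1.2, -0.2, -2.6]
gripper_width: 0.999
[-0.49  0.91 -0.08  1.4   0.73  1.91 -2.65] ([-0.003, 0.0017, 0.0016], [-0.1, 0.1, -0.3])
```

```bash
python3 -m crank '[{"linear":[0,0.01,-0.027],"dr":[0,0,0],"hand":1},{"linear":[0,0.02,-0.054],"dr":[0,0,0],"hand":1},{"linear":[0,0.03,-0.081],"dr":[0,0,0],"hand":1},{"linear":[0,0.04,-0.108],"dr":[0,0,0],"hand":1},{"linear":[0,0.04,-0.108],"dr":[0,0,0],"hand":1}]'
python3 - <<'E'
from h import *
p,R,o=cur();print(np.round(o['q'],2),rel(p,R,*pose(.014,.09,.075,70)))
E
```

```text
t: 4.02
eef_pos: [0.5964, 0.0504, 0.0705]
tool_rot: [0.162, -0.025, -0.17, 0.972]
contact_force: [-1.3, -0.7, -0.1]
gripper_width: 0.997
[-0.49  1.07 -0.08  1.38  0.71  1.8  -2.74] ([-0.0046, -0.0046, 0.0031], [-0.3, 0.4, 0.0])
```

```bash
python3 -m crank '[{"linear":[0,-0.013,0.037],"dr":[0,0,0],"hand":1},{"linear":[0,-0.026,0.074],"dr":[-7,0,0],"hand":1},{"linear":[0,-0.04,0.11],"dr":[-14,0,0],"hand":1},{"linear":[0,-0.053,0.147],"dr":[-21,0,0],"hand":1},{"linear":[0,-0.066,0.184],"dr":[-28,0,0],"hand":1},{"linear":[0,-0.08,0.22],"dr":[-35,0,0],"hand":1},{"linear":[0,-0.09,0.25],"dr":[-42,0,0],"hand":1},{"linear":[0,-0.06,0.27],"dr":[-49,0,0],"hand":1},{"linear":[0,-0.025,0.285],"dr":[-56,0,0],"hand":1},{"linear":[0,0.01,0.3],"dr":[-63,0,0],"hand":1}]'
python3 - <<'E'
from h import *
p,R,o=cur();print(np.round(o['q'],2),rel(p,R,*pose(.014,-.0727,.36,0)))
print((RR.T@(p-REST)).round(4), RR.T@R[:,1])
E
```

```text
t: 4.85
eef_pos: [0.5627, -0.0553, 0.3592]
tool_rot: [0.119, -0.112, -0.656, 0.737]
contact_force: [1.5, -1.9, -0.1]
gripper_width: 0.997
[ 0.11  0.23 -0.22  1.63  0.16  1.34 -2.05] ([-0.0019, 0.0048, 0.0482], [-6.6, 0.2, -0.5])
[ 0.0119 -0.0243  0.3592] [ 0.00941772 -0.11504868 -0.99331521]
```

Finish levelling, then look and check alignment before descending.

```bash
python3 -m crank '[{"linear":[-0.001,0.003,0.025],"dr":[-4,0,0],"hand":1},{"linear":[-0.002,0.005,0.048],"dr":[-6.6,0.2,-0.5],"hand":1},{"linear":[-0.002,0.005,0.048],"dr":[-6.6,0.2,-0.5],"hand":1},{"linear":[-0.002,0.005,0.048],"dr":[-6.6,0.2,-0.5],"hand":1}]'
python3 - <<'E'
from h import *
p,R,o=cur();print(np.round(o['q'],2),rel(p,R,*pose(.014,-.0727,.176,0)))
ims=[]
for c,r in(("scene",(140,110,320,260)),("top",(230,130,410,280))):
    im=bot.read_camera(c)
    # overlay predicted case top outline
    X=box(.5487,-.1018,-.3301,np.array([.15,.04,.21]));q=proj(c,X[1::2])[[0,1,3,2]]
    cv2.polylines(im,[q.round().astype(int)],True,(0,0,255),1)
    a,b,d,e=r;ims.append(cv2.resize(im[b:e,a:d],None,fx=2.2,fy=2.2,interpolation=cv2.INTER_CUBIC))
cv2.imwrite("pics/b.png",np.hstack(ims))
E
```

```text
t: 5.18
eef_pos: [0.5476, -0.1044, 0.3576]
tool_rot: [0.122, -0.117, -0.695, 0.699]
contact_force: [0.8, 0.7, -0.8]
gripper_width: 1.002
[ 0.23  0.2  -0.19  1.66  0.05  1.3  -1.88] ([-0.0014, 0.1815, -0.0043], [-0.4, -0.5, 0.3])
```

View pics/b.png

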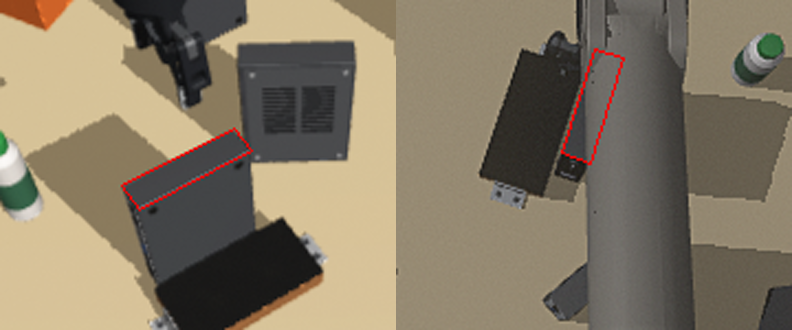

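```bash
python3 -m crank '[{"linear":[-0.001,0.03,-0.004],"dr":[-0.4,-0.5,0.3],"hand":1},{"linear":[-0.001,0.06,-0.004],"dr":[-0.4,-0.5,0.3],"hand":1},{"linear":[-0.001,0.09,-0.004],"dr":[-0.4,-0.5,0.3],"hand":1},{"linear":[-0.001,0.12,-0.004],"dr":[-0.4,-0.5,0.3],"hand":1},{"linear":[-0.001,0.14,-0.004],"dr":[-0.4,-0.5,0.3],"hand":1},{"linear":[-0.001,0.16,-0.004],"dr":[-0.4,-0.5,0.3],"hand":1},{"linear":[-0.001,0.175,-0.004],"dr":[-0.4,-0.5,0.3],"hand":1},{"linear":[-0.001,0.182,-0.004],"dr":[-0.4,-0.5,0.3],"hand":1},{"linear":[-0.001,0.182,-0.004],"dr":[-0.4,-0.5,0.3],"hand":1}]' 20
python3 - <<'E'
from h import *
p,R,o=cur();print(np.round(o['q'],2),rel(p,R,*pose(.014,-.0727,.176,0)))
im=bot.read_camera("scene")
cv2.imwrite("pics/c.png",cv2.resize(im[110:260,140:320],None,fx=3.5,fy=3.5,interpolation=cv2.INTER_CUBIC))
E
```

```text
t: 6.03
eef_pos: [0.5486, -0.0962, 0.1721]
tool_rot: [-0.116, 0.111, 0.698, -0.698]
contact_force: [-0.0, 0.7, -0.9]
gripper_width: 1.001
[ 0.22  0.36 -0.2   1.88  0.09  0.91 -1.91] ([-0.002, -0.004, 0.0052], [-0.0, 0.6, 0.4])
```

View pics/c.png

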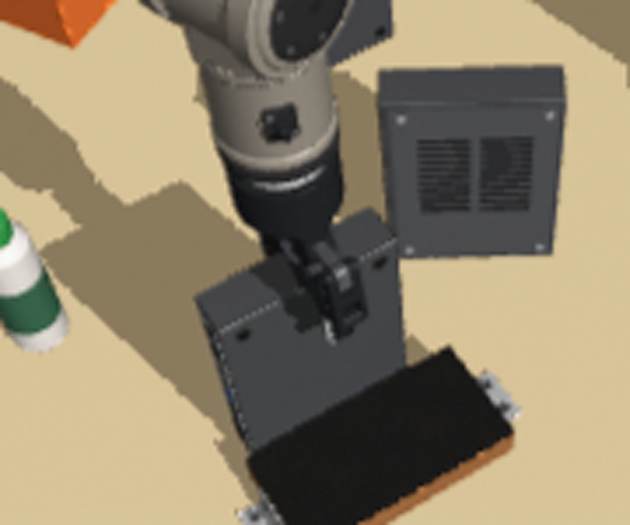

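The fingers straddle the case's top edge without touching it. I'll centre on it and narrow the gap to about 52 mm.

```bash
python3 -m crank '[{"linear":[-0.002,-0.002,0.005],"dr":[0,0.5,0.4],"hand":0.5},{"linear":[-0.002,-0.002,0.005],"dr":[0,0.5,0.4],"hand":0.22},{"linear":[-0.002,-0.002,0.005],"dr":[0,0.5,0.4],"hand":0.22},{"linear":[-0.002,-0.002,0.005],"dr":[0,0.5,0.4],"hand":0.22},{"linear":[-0.002,-0.002,0.005],"dr":[0,0.5,0.4],"hand":0.22},{"linear":[-0.002,-0.002,0.005],"dr":[0,0.5,0.4],"hand":0.22}]' 20
cat > plan.py <<'E'
import sys
from h import *
# args: tool tilt angles; case angle th, optional per-point "phi:th:half_open_mm"
p,R,o=cur();print("q",np.round(o['q'],2),"rest-frame",(RR.T@(p-REST)).round(4),"tilt",np.degrees(np.arctan2(-(RR.T@R[:,1])[1],-(RR.T@R[:,1])[2])).round(1),"F",(RR.T@np.array(o['contact_force'])).round(1),"w",round(float(o['gripper_width']),3))
E_=np.array([-.05,.036])
for a in sys.argv[1:]:
    th,L=map(float,a.split(':'));t=np.radians(th)
    P=E_+L/1e3*np.array([np.sin(t),np.cos(t)])-.0215*np.array([np.cos(t),-np.sin(t)])
    print(a,rel(p,R,*pose(.014,P[0],P[1],th)))
E
python3 plan.py 0:140 3:140 6:140 9:140 12:140 16:140 20:140
```

```text
t: 6.58
eef_pos: [0.5496, -0.1038, 0.1758]
tool_rot: [0.116, -0.119, -0.697, 0.697]
contact_force: [1.1, 0.2, -0.1]
gripper_width: 0.609
q [ 0.23  0.36 -0.19  1.88  0.09  0.91 -1.91] rest-frame [ 0.0154 -0.0743  0.1758] tilt -0.0 F [ 1.   0.6 -0.1] w 0.609
0:140 ([0.0014, -0.0002, -0.0028], [0.0, -0.1, -0.2])
3:140 ([0.0014, -0.0012, -0.0102], [3.0, -0.2, -0.2])
6:140 ([0.0014, -0.0017, -0.0176], [6.0, -0.2, -0.2])
9:140 ([0.0014, -0.0019, -0.025], [9.0, -0.2, -0.2])
12:140 ([0.0014, -0.0016, -0.0324], [12.0, -0.2, -0.2])
16:140 ([0.0015, -0.0007, -0.0423], [16.0, -0.2, -0.2])
20:140 ([0.0015, 0.0009, -0.052], [20.0, -0.2, -0.2])
```

```bash
python3 -m crank '[{"linear":[0,0,-0.006],"dr":[1,0,0],"hand":0.22},{"linear":[0,-0.001,-0.010],"dr":[3,0,0],"hand":0.22},{"linear":[0,-0.001,-0.014],"dr":[4.5,0,0],"hand":0.22},{"linear":[0,-0.002,-0.018],"dr":[6,0,0],"hand":0.22},{"linear":[0,-0.002,-0.021],"dr":[7.5,0,0],"hand":0.22},{"linear":[0,-0.002,-0.025],"dr":[9,0,0],"hand":0.22},{"linear":[0,-0.002,-0.025],"dr":[9,0,0],"hand":0.22},{"linear":[0,-0.002,-0.025],"dr":[9,0,0],"hand":0.22}]'
python3 plan.py 9:140 11:140 13:140 15:140 17:140 19:140 21:140
```

```text
t: 7.25
eef_pos: [0.5578, -0.0795, 0.1773]
tool_rot: [0.125, -0.109, -0.64, 0.75]
contact_force: [0.8, -0.5, 0.2]
gripper_width: 0.607
q [ 0.07  0.38 -0.15  1.85  0.24  0.99 -2.12] rest-frame [ 0.0152 -0.0487  0.1773] tilt 9.0 F [ 0.9 -0.2  0.2] w 0.607
9:140 ([0.0012, -0.0002, 0.0006], [0.0, -0.1, -0.2])
11:140 ([0.0012, -0.0009, -0.0043], [2.0, -0.1, -0.2])
13:140 ([0.0012, -0.0014, -0.0092], [4.0, -0.1, -0.2])
15:140 ([0.0012, -0.0017, -0.0141], [6.0, -0.1, -0.2])
17:140 ([0.0012, -0.0018, -0.0191], [8.0, -0.1, -0.2])
19:140 ([0.0012, -0.0018, -0.024], [10.0, -0.1, -0.2])
21:140 ([0.0012, -0.0016, -0.0289], [12.0, -0.1, -0.2])
```

```bash
python3 -m crank '[{"linear":[0.001,-0.001,-0.003],"dr":[1.3,0,0],"hand":0.22},{"linear":[0.001,-0.001,-0.006],"dr":[2.7,0,0],"hand":0.22},{"linear":[0.001,-0.001,-0.009],"dr":[4,0,0],"hand":0.22},{"linear":[0.001,-0.002,-0.013],"dr":[5.5,0,0],"hand":0.22},{"linear":[0.001,-0.002,-0.017],"dr":[7,0,0],"hand":0.22},{"linear":[0.001,-0.002,-0.0205],"dr":[8.5,0,0],"hand":0.22},{"linear":[0.001,-0.002,-0.024],"dr":[10,0,0],"hand":0.22},{"linear":[0.001,-0.002,-0.029],"dr":[12,0,0],"hand":0.22},{"linear":[0.001,-0.002,-0.029],"dr":[12,0,0],"hand":0.22},{"linear":[0.001,-0.002,-0.029],"dr":[12,0,0],"hand":0.22}]'
python3 plan.py 21:140 23:140 26:140 29:140 32:140 35:140 38:140 41:140
python3 - <<'E'
from h import *
im=bot.read_camera("scene")
cv2.imwrite("pics/d.png",cv2.resize(im[110:260,140:320],None,fx=3.5,fy=3.5,interpolation=cv2.INTER_CUBIC))
E
```

```text
t: 8.08
eef_pos: [0.5663, -0.0518, 0.1745]
tool_rot: [0.136, -0.095, -0.559, 0.813]
contact_force: [0.9, 1.1, -0.3]
gripper_width: 0.613
q [-0.11  0.45 -0.12  1.79  0.4   1.13 -2.34] rest-frame [ 0.0142 -0.0198  0.1745] tilt 20.9 F [ 0.5  1.3 -0.3] w 0.613
21:140 ([0.0002, 0.0002, 0.0001], [0.1, -0.1, -0.1])
23:140 ([0.0002, -0.0005, -0.0048], [2.1, -0.1, -0.1])
26:140 ([0.0003, -0.0012, -0.0122], [5.1, -0.1, -0.1])
29:140 ([0.0003, -0.0014, -0.0196], [8.1, -0.1, -0.1])
32:140 ([0.0003, -0.0013, -0.0271], [11.1, -0.1, -0.1])
35:140 ([0.0003, -0.0008, -0.0345], [14.1, -0.2, -0.1])
38:140 ([0.0003, 0.0, -0.0418], [17.1, -0.2, -0.1])
41:140 ([0.0003, 0.0013, -0.0491], [20.1, -0.2, -0.1])
```

View pics/d.png

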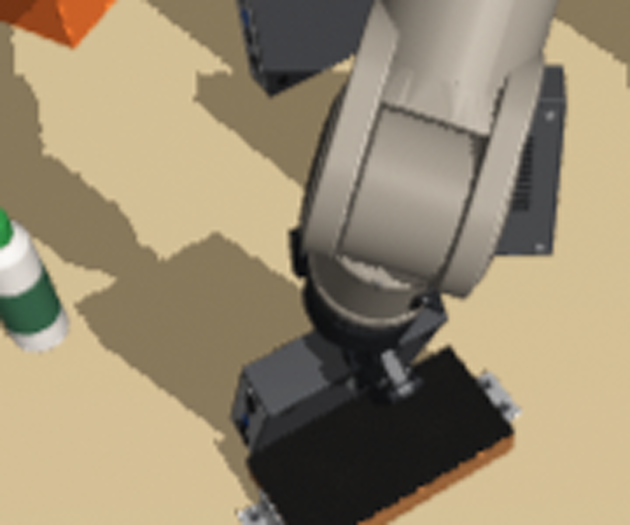

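The case is leaning over the block edge between the fingers. Carrying on.

```bash
python3 -m crank '[{"linear":[0,-0.0005,-0.005],"dr":[2,0,0],"hand":0.22},{"linear":[0,-0.001,-0.010],"dr":[4,0,0],"hand":0.22},{"linear":[0,-0.001,-0.015],"dr":[6,0,0],"hand":0.22},{"linear":[0,-0.001,-0.0195],"dr":[8,0,0],"hand":0.22},{"linear":[0,-0.001,-0.0245],"dr":[10,0,0],"hand":0.22},{"linear":[0,-0.001,-0.0293],"dr":[12,0,0],"hand":0.22},{"linear":[0,-0.001,-0.0345],"dr":[14,0,0],"hand":0.22},{"linear":[0,0,-0.039],"dr":[16,0,0],"hand":0.22},{"linear":[0,0.001,-0.044],"dr":[18,0,0],"hand":0.22},{"linear":[0,0.001,-0.049],"dr":[20,0,0],"hand":0.22}]'
python3 plan.py 41:140 44:140 47:140 50:140 53:140 56:140 59:140
```

```text
t: 8.97
eef_pos: [0.5811, -0.0107, 0.1563]
tool_rot: [0.152, -0.071, -0.408, 0.897]
contact_force: [0.2, 0.2, -2.1]
gripper_width: 0.61
q [-0.34  0.65 -0.06  1.66  0.56  1.4  -2.56] rest-frame [0.0148 0.024  0.1563] tilt 41.0 F [ 0.1  0.2 -2.1] w 0.61
41:140 ([0.0008, -0.0007, -0.0016], [-0.0, -0.3, 0.0])
44:140 ([0.0009, -0.0016, -0.009], [3.0, -0.3, 0.0])
47:140 ([0.0009, -0.0022, -0.0164], [6.0, -0.3, 0.0])
50:140 ([0.001, -0.0023, -0.0238], [9.0, -0.3, 0.0])
53:140 ([0.001, -0.0021, -0.0312], [12.0, -0.3, 0.0])
56:140 ([0.001, -0.0015, -0.0386], [15.0, -0.3, 0.1])
59:140 ([0.0011, -0.0005, -0.0459], [18.0, -0.3, 0.1])
```

```bash
python3 -m crank '[{"linear":[0.001,-0.001,-0.005],"dr":[2,0,0],"hand":0.22},{"linear":[0.001,-0.002,-0.010],"dr":[4,0,0],"hand":0.22},{"linear":[0.001,-0.002,-0.0155],"dr":[6,0,0],"hand":0.22},{"linear":[0.001,-0.002,-0.021],"dr":[8,0,0],"hand":0.22},{"linear":[0.001,-0.002,-0.026],"dr":[10,0,0],"hand":0.22},{"linear":[0.001,-0.002,-0.031],"dr":[12,0,0],"hand":0.22},{"linear":[0.001,-0.002,-0.036],"dr":[14,0,0],"hand":0.22},{"linear":[0.001,-0.001,-0.041],"dr":[16,0,0],"hand":0.22},{"linear":[0.001,0,-0.046],"dr":[18,0,0],"hand":0.22},{"linear":[0.001,0,-0.046],"dr":[18,0,0],"hand":0.22}]'
python3 plan.py 59:140 62:140 65:140 68:140 71:140 74:140 
python3 - <<'E'
from h import *
im=bot.read_camera("scene")
cv2.imwrite("pics/e.png",cv2.resize(im[130:290,160:350],None,fx=3.5,fy=3.5,interpolation=cv2.INTER_CUBIC))
E
```

```text
t: 9.8
eef_pos: [0.5912, 0.024, 0.124]
tool_rot: [0.16, -0.044, -0.263, 0.95]
contact_force: [-0.0, 0.7, -1.4]
gripper_width: 0.607
q [-0.48  0.87  0.    1.51  0.63  1.63 -2.65] rest-frame [0.013 0.06  0.124] tilt 59.0 F [-0.2  0.6 -1.4] w 0.607
59:140 ([-0.001, -0.0004, 0.0027], [-0.0, -0.1, 0.1])
62:140 ([-0.001, -0.0013, -0.0046], [3.0, -0.1, 0.1])
65:140 ([-0.0009, -0.0019, -0.012], [6.0, -0.1, 0.1])
68:140 ([-0.0009, -0.002, -0.0194], [9.0, -0.1, 0.1])
71:140 ([-0.0009, -0.0018, -0.0268], [12.0, -0.1, 0.1])
74:140 ([-0.0009, -0.0012, -0.0342], [15.0, -0.1, 0.1])
```

View pics/e.png

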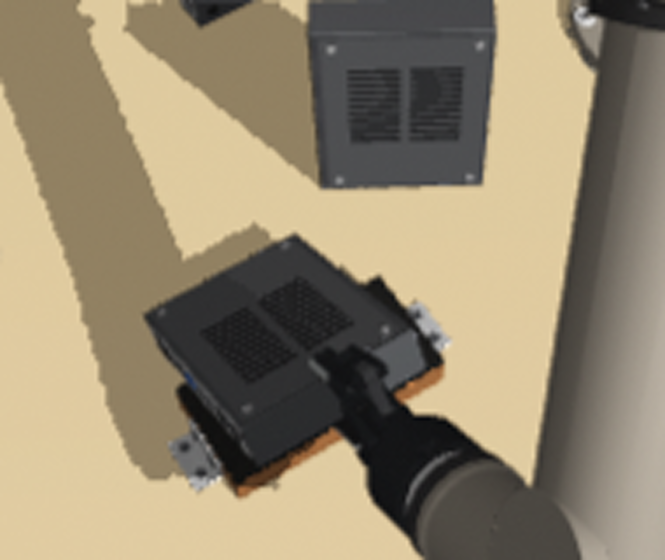

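```bash
python3 -m crank '[{"linear":[0,-0.001,-0.003],"dr":[2,0,0],"hand":0.22},{"linear":[0,-0.001,-0.007],"dr":[4,0,0],"hand":0.22},{"linear":[0,-0.002,-0.012],"dr":[6,0,0],"hand":0.22},{"linear":[0,-0.002,-0.017],"dr":[8,0,0],"hand":0.22},{"linear":[0,-0.002,-0.022],"dr":[10,0,0],"hand":0.22},{"linear":[0,-0.002,-0.027],"dr":[12,0,0],"hand":0.22},{"linear":[0,-0.002,-0.032],"dr":[14,0,0],"hand":0.22},{"linear":[0,-0.001,-0.037],"dr":[16,0,0],"hand":0.22},{"linear":[0,-0.001,-0.039],"dr":[17,0,0],"hand":0.22},{"linear":[0,-0.001,-0.039],"dr":[17,0,0],"hand":0.22}]'
python3 plan.py 76:140 79:140 82:140 85:140
python3 - <<'E'
from h import *
for c in("scene","top"):
    bot.read_camera(c)
    q=(240,215) if c=="scene" else (300,185)
    d=cut(c,"computer",q);print(c,d['score'],d['extent']);np.save(c+'.npy',d['pixels'])
M={c:np.load(c+'.npy') for c in("scene","top")}
def bx(p): # edge sliding s, theta, x', yaw'
    xp,s,th,yw=p;c,sn=np.cos(th),np.sin(th);zc=np.array([0,sn,c]);yc=np.array([0,c,-sn]);xc=np.array([1.,0,0])
    g=np.array([[a,b,e] for a in(-.075,.075) for b in(-.04,0) for e in(0,.21)])
    X=g[:,:1]*xc+g[:,1:2]*yc+(g[:,2:]-s)*zc
    X=X@Ro.from_euler('z',yw).as_matrix().T+[xp,-.05,.036];return X@RR.T+REST
def f(p): return -sum((lambda a,b:(a&b).sum()/(a|b).sum())(sil(c,bx(p)),M[c]) for c in M)
p0=np.array([.014,.045,1.35,0.])
for i in range(3): p0=minimize(f,p0,method="Nelder-Mead",options=dict(initial_simplex=np.vstack([p0]+[p0+d for d in np.diag([.01,.015,.1,.08])]))).x
print("x' s theta yaw",p0.round(3),np.degrees(p0[2]).round(1),f(p0))
E
```

```text
t: 10.68
eef_pos: [0.5983, 0.0432, 0.0919]
tool_rot: [0.165, -0.021, -0.119, 0.979]
contact_force: [-0.6, -1.0, -1.8]
gripper_width: 0.612
q [-0.58  1.09  0.07  1.37  0.67  1.82 -2.67] rest-frame [0.0135 0.0805 0.0919] tilt 76.1 F [-0.3 -1.2 -1.8] w 0.612
76:140 ([-0.0005, 0.0002, -0.0012], [-0.1, -0.1, 0.1])
79:140 ([-0.0004, -0.0008, -0.0085], [2.9, -0.1, 0.1])
82:140 ([-0.0004, -0.0013, -0.0159], [5.9, -0.1, 0.1])
85:140 ([-0.0004, -0.0015, -0.0233], [8.9, -0.1, 0.1])
scene 0.61 [203.7, 192.6, 283.6, 274.4]
top 0.96 [259.4, 149.1, 336.8, 212.2]
x' s theta yaw [ 0.014  0.063  1.326 -0.002] 76.0 -1.897883915880879
```

The fit gives a 76° tilt, square, with the foot slipped back (s=63 mm), so the fingertips overlap the end by only about 7 mm. I'll slide 20 mm further in before lowering more.

```bash
python3 -m crank '[{"linear":[0,0.004,0],"dr":[0,0,0],"hand":0.22},{"linear":[0,0.008,0],"dr":[0,0,0],"hand":0.22},{"linear":[0,0.012,0],"dr":[0,0,0],"hand":0.22},{"linear":[0,0.016,0],"dr":[0,0,0],"hand":0.22},{"linear":[0,0.02,0],"dr":[0,0,0],"hand":0.22},{"linear":[0,0.02,0],"dr":[0,0,0],"hand":0.22}]'
python3 plan.py 76:120 78:120 80:120 82:120 84:120 86:120
```

```text
t: 11.38
eef_pos: [0.592, 0.0236, 0.0886]
tool_rot: [0.166, -0.022, -0.119, 0.979]
contact_force: [-0.7, -0.4, -2.8]
gripper_width: 0.61
q [-0.56  1.08  0.07  1.41  0.68  1.79 -2.69] rest-frame [0.014  0.0599 0.0886] tilt 76.1 F [-0.6 -0.7 -2.8] w 0.61
76:120 ([-0.0, -0.0006, -0.0029], [-0.1, -0.2, 0.2])
78:120 ([-0.0, -0.0013, -0.0071], [1.9, -0.2, 0.2])
80:120 ([0.0, -0.0019, -0.0113], [3.9, -0.2, 0.2])
82:120 ([0.0, -0.0022, -0.0156], [5.9, -0.2, 0.2])
84:120 ([0.0001, -0.0025, -0.0198], [7.9, -0.2, 0.2])
86:120 ([0.0001, -0.0026, -0.0241], [9.9, -0.2, 0.2])
```

```bash
python3 -m crank '[{"linear":[0,-0.001,-0.003],"dr":[1,0,0],"hand":0.22},{"linear":[0,-0.001,-0.006],"dr":[2,0,0],"hand":0.22},{"linear":[0,-0.001,-0.009],"dr":[3,0,0],"hand":0.22},{"linear":[0,-0.001,-0.012],"dr":[4,0,0],"hand":0.22},{"linear":[0,-0.001,-0.015],"dr":[4,0,0],"hand":0.22},{"linear":[0,-0.001,-0.018],"dr":[4,0,0],"hand":0.22},{"linear":[0,0,-0.021],"dr":[4,0,0],"hand":0.22},{"linear":[0,0,-0.024],"dr":[4,0,0],"hand":0.22},{"linear":[0,0,-0.024],"dr":[4,0,0],"hand":0.22}]'
python3 plan.py
python3 - <<'E'
from h import *
im=bot.read_camera("scene")
cv2.imwrite("pics/f.png",cv2.resize(im[150:300,170:350],None,fx=3.5,fy=3.5,interpolation=cv2.INTER_CUBIC))
E
```

```text
t: 12.13
eef_pos: [0.5942, 0.0303, 0.0646]
tool_rot: [0.166, -0.016, -0.086, 0.982]
contact_force: [0.2, 0.3, -1.5]
gripper_width: 0.611
q [-0.58  1.16  0.09  1.36  0.68  1.83 -2.69] rest-frame [0.0138 0.067  0.0646] tilt 80.0 F [ 0.   0.4 -1.5] w 0.611
```

View pics/f.png

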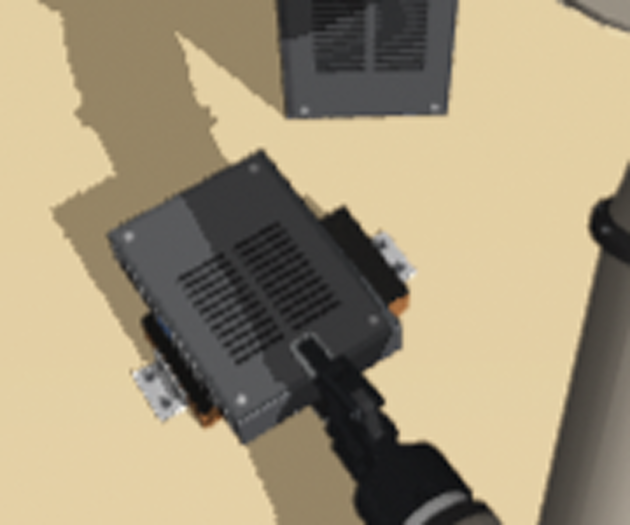

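```bash
python3 -m crank '[{"linear":[0,0,-0.002],"dr":[0,0,0],"hand":0.22},{"linear":[0,0.001,-0.004],"dr":[0,0,0],"hand":0.22},{"linear":[0,0.001,-0.006],"dr":[0,0,0],"hand":0.22},{"linear":[0,0.001,-0.008],"dr":[0,0,0],"hand":0.22},{"linear":[0,0.001,-0.008],"dr":[0,0,0],"hand":0.25},{"linear":[0,0.001,-0.008],"dr":[0,0,0],"hand":0.3},{"linear":[0,0.001,-0.008],"dr":[0,0,0],"hand":0.35},{"linear":[0,0.001,-0.008],"dr":[0,0,0],"hand":0.4},{"linear":[0,0.001,-0.008],"dr":[0,0,0],"hand":0.45},{"linear":[0,0.001,-0.008],"dr":[0,0,0],"hand":0.45}]'
python3 plan.py
```

```text
t: 13.02
eef_pos: [0.5946, 0.0307, 0.0573]
tool_rot: [0.166, -0.016, -0.086, 0.982]
contact_force: [-0.8, -0.1, 0.1]
gripper_width: 0.722
q [-0.58  1.17  0.09  1.36  0.68  1.82 -2.7 ] rest-frame [0.0141 0.0674 0.0573] tilt 80.0 F [-0.7 -0.4  0.1] w 0.722
```

No load remains on the finger. Withdrawing along the finger axis.

```bash
python3 -m crank '[{"linear":[0,-0.01,0],"dr":[0,0,0],"hand":0.45},{"linear":[0,-0.02,0],"dr":[0,0,0],"hand":0.45},{"linear":[0,-0.03,0],"dr":[0,0,0],"hand":0.45},{"linear":[0,-0.045,0],"dr":[0,0,0],"hand":0.45},{"linear":[0,-0.06,0],"dr":[0,0,0],"hand":0.45},{"linear":[0,-0.08,0],"dr":[0,0,0],"hand":0.45},{"linear":[0,-0.1,0.02],"dr":[0,0,0],"hand":0.45},{"linear":[0,-0.11,0.05],"dr":[0,0,0],"hand":0.45},{"linear":[0,-0.11,0.08],"dr":[0,0,0],"hand":0.45},{"linear":[0,-0.11,0.08],"dr":[0,0,0],"hand":0.45}]'
python3 - <<'E'
from h import *
M={}
for c in("scene","top"):
    im=bot.read_camera(c)
    if c=="scene":cv2.imwrite("pics/g.png",cv2.resize(im[130:330,140:400],None,fx=3,fy=3,interpolation=cv2.INTER_CUBIC))
    M[c]=cut(c,"computer",(240,225) if c=="scene" else (300,185))['pixels']
    for n in("spray_can","jar","screwdriver"):
        d=bot.place_of(c,n);print(c,n,np.round(d[0]['xy'],0) if d else None)
def bx(p,S=np.array([.15,.21,.04])):
    return box(p[0],p[1],p[2],S,p[3])
def f(p): return -sum((lambda a,b:(a&b).sum()/(a|b).sum())(sil(c,bx(p)),M[c]) for c in M)
q=REST+RR@[.014,-.008,0];p0=np.array([q[0],q[1],YAW,.036])
for i in range(3): p0=minimize(f,p0,method="Nelder-Mead",options=dict(initial_simplex=np.vstack([p0]+[p0+d for d in np.diag([.01,.01,.08,.01])]))).x
print("in rest",(RR.T@([p0[0],p0[1],0]-REST)).round(4),"dyaw deg",np.degrees(p0[2]-YAW).round(1),"z0",p0[3].round(3),"iou",f(p0))
E
python3 plan.py
```

```text
t: 13.85
eef_pos: [0.6274, 0.1228, 0.1613]
tool_rot: [0.164, -0.021, -0.087, 0.982]
contact_force: [2.1, 0.3, 2.3]
gripper_width: 0.722
scene spray_can [152. 202.]
scene jar [362. 342.]
scene screwdriver [381. 254.]
top spray_can [389. 162.]
top jar [165. 169.]
top screwdriver [186. 250.]
in rest [ 0.0141 -0.0086  0.    ] dyaw deg 0.7 z0 0.036 iou -1.9255209275302407
q [-0.82  1.17  0.44  1.2   0.48  1.91 -2.41] rest-frame [0.0138 0.1616 0.1543] tilt 80.0 F [0.1 0.5 0.2] w 0.724
```

View pics/g.png

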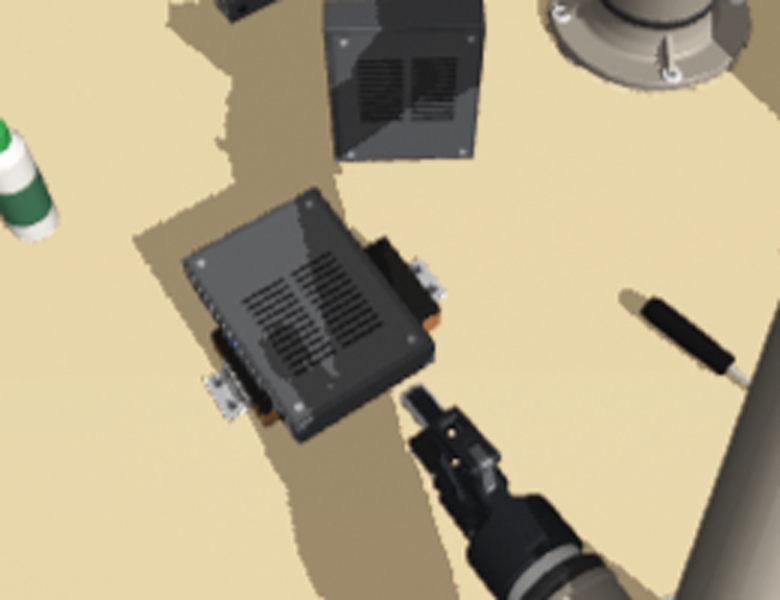

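The case lies flat and square with the vents up, centred at (14, -9) mm in the block's frame. The gripper is clear and the bystanders show no real shift, so I'm handing in.

```bash
python3 -c "
from station import bot
print(bot.hand_in())"
```

```text
the job is handed in; nothing more can be done
None
```

I tipped the computer over the block's edge and laid it down on its side, vented cover up, then handed the job in at about 14 s of the 51 s allowed. I kept the two fingers about 52 mm apart around the 40 mm case. The rear finger pushed it past balance, the front finger held it back all the way down, and I then drew the gripper clear.

- **Computer:** a box fit to both camera views (overlap about 96%) puts its middle at x = +14 mm, y = −9 mm in the block's frame. It is 0.7° off square, with its underside at 36 mm, level with the block's top.
- **Forces:** every reading I took during the tipping stayed within about 3 N, and the finger carried no load before I withdrew it.
- **Bystanders:** the detected positions of the spray can, jar and screwdriver changed by at most 4 pixels, which I take as detector noise rather than movement. I did not work out their shifts in mm.
- **What went differently:** the case's foot slipped back further than I had planned for, leaving only about 7 mm of finger overlap at 76° of tilt. I slid the fingers 20 mm further in before lowering the rest.
- **Not measured:** I did not measure the case's turning speed. I kept the commanded motion at about 0.4 rad/s or less, apart from one early 2° step at about 0.7 rad/s.

No check failed or disagreed.

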